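# Fit the roller and press its cap home

## Task

Fit the tall wooden roller to the soap-wrapping stand: slide it over the upright steel spindle until it sits on the foot plate, and let go of it. Then press the black snap cap, open end down, onto the stud on top of the spindle, through the click until it is fully home, and finish while still holding the cap and pushing it down firmly (about 10 N) - do not let go. Leave the short roller, the soaps and the timer alone.

Things in the scene. Friction and masses are not known exactly. Their poses are not given: they have to be found in the camera images.
- stand: Fixed stand: grey square foot plate 100 x 100 x 12 mm, a bright steel spindle upright at its centre. Origin: centre of the plate's underside, on the table; z up along the spindle, x and y along the plate's edges. The spindle is 28 mm in diameter from the plate's top (12 mm) to its flat shoulder (63.5 mm); above it stands the thinner stud, its top 87.5 mm above the table.
- shoulder (a point): Centre of the spindle's flat shoulder, 63.5 mm above the table, where the cap's underside rests when home. z up. The stud on it is 12 mm in diameter, 24 mm tall, its last 6 mm tapering to 6 mm. Round it, centred 10.4 mm above the shoulder, four sprung steel beads bulge out to a diameter of 22 mm and give way inwards under a cap.
- roller_center (a point): Tall roller: loose plain wooden tube standing on end, outside diameter 52 mm, bore 33 mm, 50 mm tall, about 80 g (varies). The point is at its centre, on its axis, 25 mm above its underside. z along its axis. Seated on the foot plate, the point is 37 mm above the table and the roller's top 1.5 mm below the shoulder.
- short_roller_center (a point): Short roller, not to be used: same wood and diameters but only 30 mm tall, standing on end. The point is at its centre, 15 mm up.
- cap_center (a point): Black snap cap: round knob 38 mm in diameter (fine grip ribs on it are for looks only), 44 mm tall, about 60 g (varies), standing on the table, open end down, closed top up. The point is on its axis, 22 mm above its underside. z along the axis towards the closed top.
- cap_rim (a point): Centre of the cap's underside. Hole 18 mm in diameter through a lip 4 mm thick, then a cavity 26 mm wide up to 30 mm. On the stud the cap first stops on the beads, underside about 15 mm above the shoulder; pushing on meets about 8 to 12 N at 12 mm, then the lip passes the beads (near 9 mm: the click), the force drops, the beads draw the cap down, and it comes to rest on the shoulder.
- grey_rose: Bystander: rose-shaped soap, 69 x 68 x 34 mm; origin at the centre of its underside.
- pink_cloud: Bystander: knobbly cloud-shaped soap, 68 x 68 x 35 mm; origin at the centre of its underside.
- timer: Bystander: round dial timer, 61 x 60 x 42 mm; origin at the centre of its underside.
Mind the look-alikes: they are no part of the job. Leave any green or red look-alike of the part that bears roller_center alone.

How it is judged:
On the way, in this order (a step that is already met when the one before it is completed fails the run):
1. the tall roller sits over the spindle on the foot plate and has been let go (z of roller_center in the frame of stand between 0.034 and 0.04 m and horizontal distance between roller_center and stand below 0.006 m and angle between roller_center's own z axis and vertical below 0.1 rad and contact force between the fingers and roller below 0.5 N), for 0.2 s.
2. the cap has been pushed through the click, down to the shoulder (z of cap_rim in the frame of shoulder between -0.003 and 0.0016 m and horizontal distance between cap_rim and shoulder below 0.004 m and angle between the z axis of cap_center and the z axis of stand, either way round below 0.1 rad and angle between cap_center's own z axis and vertical below 0.5 rad), for 0.1 s.
At the end, for the whole second after the job is handed in: Tall roller on the spindle: within 3 mm of its seated height, 6 mm of the axis, upright. Cap home: underside within 1.6 mm of the shoulder, centred within 4 mm, straight within 0.1 rad; fingers still on it (over 4 N), pressing it on the stand with over 4 N through the last second (all of step 2 and z of roller_center in the frame of stand between 0.034 and 0.04 m and horizontal distance between roller_center and stand below 0.006 m and angle between roller_center's own z axis and vertical below 0.1 rad and contact force between cap and stand above 4 N and contact force between the fingers and cap above 4 N); the arm keeps its last pose, push and grip.
It fails at once if the short roller, a soap or the timer is moved by more than 2 cm (distance of any of short_roller_center, grey_rose, pink_cloud, timer from where it was at the start of the episode above 0.02 m).
It also fails if it takes over 58 s, if anything falls off the work surface, if the arm or the gripper's body presses on something with over 40 N, if the wrist force passes 120 N, or if a joint passes its speed limit or range.

## Robot

A 6-joint arm with a two-finger parallel gripper is mounted at the origin on a cart in front of the work surface, level with it; the furniture and walls round the work are solid. World frame = base frame: x ahead of the robot, y to its left, z up, the work surface at z = 0. Lengths are in m, angles in rad, forces in N, time in s.
With the tool pointing down it reaches from about 0.4 to 0.925 m from the base axis. Payload 12.5 kg.
Tool frame: the origin (TCP) lies midway between the tips of the shut fingers; the grasp point (between the pads) lies 19 mm behind it; z points along the fingers, y is the line along which they close (so a half turn about z gives the same grasp; the last joint's range is limited). The gripper opens to 95 mm and grips with 3 to 60 N. Pads are 20 mm wide; open, the fingers measure 119 mm over their backs; the gripper's body (75 mm by 180 mm) begins 59 mm behind the grasp point.
Start: joints at [1.214, 0.491, 1.559, -0, 1.092, -0.106], TCP at [0.155, 0.605, 0.215] pointing down, gripper open.
Joint ranges: [-3.1, 3.1], [-0.84, 2.19], [0.05, 2.79], [-1.13, 4.28], [0.06, 2.93], [-2.69, 2.69]. Speed limits (rad/s): [2.22, 2.22, 2.79, 3.14, 3.14, 3.14].

## Interface

Orientations are given as a rotation vector (axis times angle).
In Python, from bench import manip gives the robot as it stands.
- The arm moves only by the tool carry_out, never from a script. Its argument "rows" is a list of rows, each a list of 7 numbers: the shift along the tool's x, y, z in cm, then the turn, a rotation vector about the tool's x, y, z in degrees, then the closure in counts, from 0 (fully open) to 255 (shut). A call has 1 to 20 rows; each row shifts and turns the commanded pose from where the row before left it, along the tool's axes as they then stand; what a row does not reach is not made up. A row lasts 1/10 s, in which the tool goes at most 50 mm and 8.59 degrees, less where a joint would pass 70% of its speed; a pose out of reach is approached as far as the arm can. A call is refused whole if a number of a shift passes 5 or a number of a turn 8.59, either way. A call with a gripper value outside its range is refused whole. The fingers move at their own pace and stop on an object; "grip_force" is the grip in N (left out, the last holds). Time passes only in rows, so rows that do not move let the fingers close. It gives the time, the measured TCP pose, the force, the opening and the grip force at its end, in the units of the state.
- manip.observe(): the state, without advancing time (a new reading comes with each control period).
- manip.capture(name): name is "scene" or "side" or "wrist"; returns (picture, depth): 384x512x3 uint8, blue, green, red; 384x512 float32, m along the optical axis (not along the pixel's ray), 0 where there is no reading.
- manip.calibration(name): a dict with "fx", "fy", "cx", "cy" (pixels), "k1" (the pictures are not rectified: a ray, as slopes to the right and down, at radius r is drawn at 1 + k1 r^2 times it, then the intrinsics apply), "R" (3x3) and "t" (3): a world point X has camera coordinates R X + t. Camera axes: x right, y down, z forward; pixel columns grow to the right and rows downward; lengths in m; the calibration is good to about 2 mm. A picture is of the moment at which its call begins: read the wrist's pose just before it. calibration takes no time and is no camera call; for the wrist camera it gives the pose at the moment of the call.
- manip.close_job(): hands the job in; it is judged then, once.
The state is a dict: "t": time; "joint_pos": joint angles; "joint_velocities": joint speeds; "joint_torque": joint torques, N m; "ee_pos": TCP position; "orientation": TCP orientation; "wrist_force": force on the tool from outside, world axes, zero at the start; "ft_torque": the same for the moment, N m; "grip_width": finger opening in m; "gripper_force": force on a finger pad.
Only numpy, scipy, OpenCV 4.12 (cv2) and the standard library are available. Lean on these libraries where they do the work, as an engineer would, in place of code of your own. Each camera call takes 0.05 s, during which the arm holds its last target. There are 200 camera calls.

## Working session

There is one attempt and no reset: what is moved stays moved. The work goes in short steps, Python scripts to look and compute and a tool call to move; the robot and the scene stay as the last step left them, time stands still between calls to the robot, and variables do not carry over. Pictures are saved under pics/ and viewed, at most 10 in all, crops included, and the job is handed in when it is done.

Besides the shell and the picture viewer there is one more tool, called after "Call:" by a JSON object that holds its "fn" and its "kwargs", one argument or row to a line. carry_out: Moves the arm, as the interface text tells. Its arguments: {"type":"object","properties":{"rows":{"type":"array","items":{"type":"array","items":{"type":"number"}}},"grip_force":{"type":"number"}},"required":["rows"]}

```bash
mkdir -p pics && cat > h.py <<'E'
import numpy as np, cv2
from bench import manip
def cap(name):
    c=manip.calibration(name); p,d=manip.capture(name); return c,p,d
def world(c,d):
    H,W=d.shape; K=np.array([[c['fx'],0,c['cx']],[0,c['fy'],c['cy']],[0,0,1]],float)
    u,v=np.meshgrid(np.arange(W),np.arange(H))
    q=np.stack([u,v],-1).reshape(-1,1,2).astype(np.float64)
    s=cv2.undistortPoints(q,K,np.array([c['k1'],0,0,0,0.])).reshape(H,W,2)
    P=np.dstack([s*d[...,None],d])
    return (P-np.array(c['t']))@np.array(c['R'])   # R^T (X-t)
E
python3 - <<'E'
from h import *
s=manip.observe(); print({k:np.round(v,3) for k,v in s.items()})
ims=[]
for n in ("scene","side","wrist"):
    c,p,d=cap(n); np.savez(n+'.npz',p=p,d=d,**c); cv2.imwrite(f'pics/{n}0.png',p); print(n,np.round(-np.array(c['R']).T@np.array(c['t']),3))
    ims.append(p)
E
```

```text
{'t': np.float64(0.0), 'joint_pos': array([ 1.214,  0.492,  1.559,  0.   ,  1.092, -0.106]), 'joint_velocities': array([ 0.002, -0.   ,  0.001,  0.   , -0.   , -0.002]), 'joint_torque': array([-1.0000e-03, -6.1263e+01, -2.5819e+01,  6.9000e-02,  4.8000e-02,
       -0.0000e+00]), 'ee_pos': array([0.155, 0.605, 0.214]), 'orientation': array([-3.930e-01, -3.117e+00,  2.000e-03]), 'wrist_force': array([-0.331,  0.369, -1.029]), 'ft_torque': array([ 0.027,  0.034, -0.037]), 'gripper_force': np.float64(0.0), 'grip_width': np.float64(0.095)}
scene [ 0.279 -0.589  0.807]
side [0.456 0.699 0.538]
wrist [0.079 0.625 0.384]
```

View pics/scene0.png

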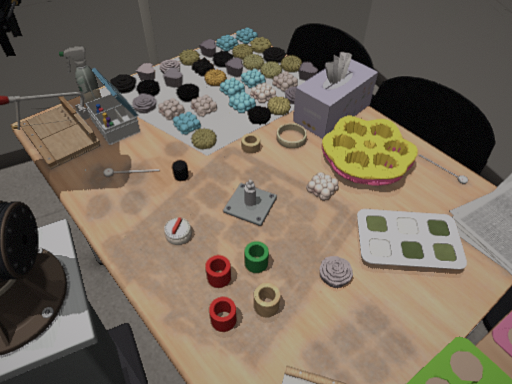

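View pics/side0.png

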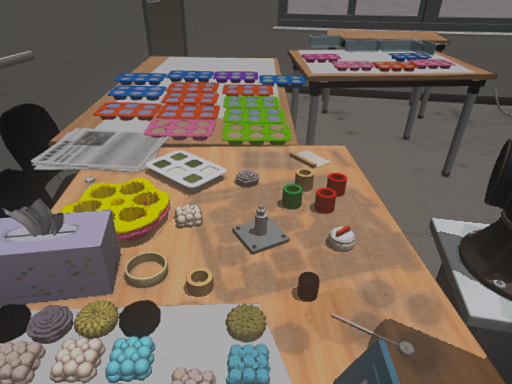

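Scene view candidates:
- Wooden tubes at (267,300) and (250,144). The first looks tall and the second short.
- Red tubes at (218,270) and (223,314), and a green one at (257,256). These are look-alikes.
- Flat ring at (291,135).
- Cap at (180,170), stand at (250,200), timer at (178,231).

Next I'll measure heights and axes, and check one enlarged crop.

```bash
cat >> h.py <<'E'
def circ(x,y):
    A=np.c_[2*x,2*y,np.ones_like(x)]; a,b,c=np.linalg.lstsq(A,x*x+y*y,rcond=None)[0]
    return a,b,np.sqrt(c+a*a+b*b)
E
python3 - <<'E'
from h import *
for n,L in (("scene",dict(tall=(267,300),short=(250,144),cap=(180,170),stand=(250,200),timer=(178,231),green=(257,256),red1=(218,270),red2=(223,314),rose=(336,271),cloud=(323,186))),
            ("side",dict(tall=(304,180),short=(200,282),cap=(309,286),stand=(261,222),timer=(342,238)))):
    z=np.load(n+'.npz'); W=world(z,z['d'])
    for k,(u,v) in L.items():
        R=W[v-32:v+33,u-32:u+33].reshape(-1,3)
        R=R[(z['d'][v-32:v+33,u-32:u+33].ravel()>0)]
        c0=W[v,u,:2]
        R=R[(np.hypot(*(R[:,:2]-c0).T)<.06)&(R[:,2]>.006)]
        zt=np.percentile(R[:,2],97); T=R[R[:,2]>zt-.006]
        ext=(T[:,:2].max(0)+T[:,:2].min(0))/2; 
        print(n,k,'top z',zt.round(4),'top bbox c',ext.round(4),'size',np.ptp(T[:,:2],axis=0).round(4),'circ',np.round(circ(T[:,0],T[:,1]),4),len(T))
p=np.load('scene.npz')['p']; q=np.load('side.npz')['p']
a=cv2.resize(p[220:340,190:310],(400,400),interpolation=cv2.INTER_CUBIC); b=cv2.resize(p[110:230,150:270],(400,400),interpolation=cv2.INTER_CUBIC)
cv2.imwrite('pics/crop1.png',np.hstack([a,b]))
E
```

```text
scene tall top z 0.0523 top bbox c [ 0.4787 -0.2433] size [0.051 0.052] circ [ 0.4784 -0.2439  0.0215] 328
scene short top z 0.0337 top bbox c [0.6489 0.1956] size [0.0511 0.0546] circ [0.6489 0.1946 0.0218] 142
scene cap top z 0.0472 top bbox c [0.4414 0.1715] size [0.036 0.038] circ [0.4417 0.1705 0.0135] 133
scene stand top z 0.0782 top bbox c [0.561 0.008] size [0.0187 0.017 ] circ [0.5604 0.0082 0.0066] 56
scene timer top z 0.0441 top bbox c [ 0.3753 -0.0013] size [0.031  0.0335] circ [ 0.3758 -0.0024  0.0124] 70
scene green top z 0.0523 top bbox c [ 0.5035 -0.1448] size [0.0509 0.0508] circ [ 0.5031 -0.1453  0.0215] 272
scene red1 top z 0.0524 top bbox c [ 0.4362 -0.1419] size [0.0899 0.0533] circ [ 0.4251 -0.1427  0.0244] 294
scene red2 top z 0.0523 top bbox c [ 0.3886 -0.2343] size [0.0511 0.0519] circ [ 0.3886 -0.2349  0.0216] 352
scene rose top z 0.0345 top bbox c [ 0.6451 -0.2396] size [0.0542 0.0513] circ [ 0.6445 -0.241   0.0162] 298
scene cloud top z 0.0356 top bbox c [ 0.7537 -0.0189] size [0.0829 0.0606] circ [ 0.748  -0.0197  0.0193] 229
side tall top z 0.0492 top bbox c [ 0.4813 -0.2132] size [0.0523 0.1043] circ [ 0.4856 -0.2194  0.0312] 123
side short top z 0.0309 top bbox c [0.6497 0.197 ] size [0.0498 0.0507] circ [0.6495 0.1981 0.0215] 298
side cap top z 0.0447 top bbox c [0.4426 0.1739] size [0.0359 0.0364] circ [0.4426 0.1748 0.0134] 241
side stand top z 0.0758 top bbox c [0.5622 0.0139] size [0.0193 0.0148] circ [0.5615 0.0138 0.0064] 60
side timer top z 0.0415 top bbox c [0.377  0.0023] size [0.0291 0.0306] circ [0.378  0.0018 0.0121] 67
```

View pics/crop1.png

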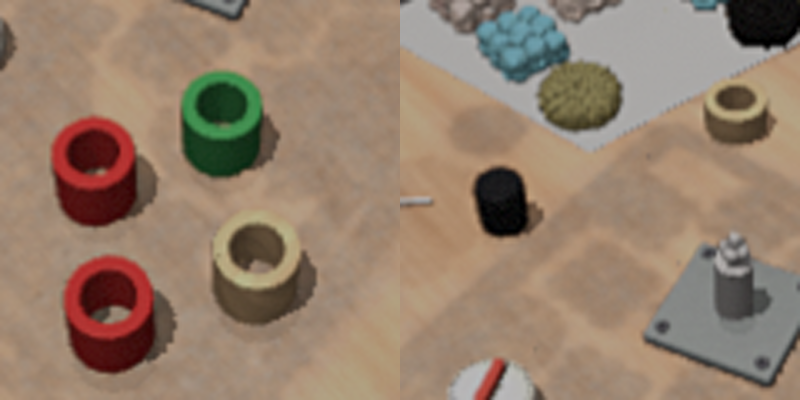

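Heights confirm it. The wooden tube at scene (267,300) is about 50 mm tall, so it is the tall roller, at about (0.479,-0.243). The one at (250,144) is 30 mm, so it is the short one. I'll go over the stand first and refine its position with the wrist camera.

```bash
cat >> h.py <<'E'
from scipy.spatial.transform import Rotation as Ro
def plan(p,ang=None):
    """tool-frame shift in cm to world p (at present orientation), turn about tool z to put finger axis at ang deg, tilt error"""
    s=manip.observe(); R=Ro.from_rotvec(s['orientation']).as_matrix()
    d=R.T@(np.array(p)-s['ee_pos'])*100
    cur=np.degrees(np.arctan2(R[1,1],R[0,1]))
    print('t',s['t'],'pos',s['ee_pos'].round(4),'finger ang',cur.round(2),'toolz',R[:,2].round(4),'F',s['wrist_force'].round(2),'w',round(float(s['grip_width']),4),'gf',s['gripper_force'])
    print('shift cm',d.round(2),'norm',np.linalg.norm(d).round(2))
    if ang is not None: print('turn z (deg, do after shift):',round((cur-ang+90)%180-90,2))
E
python3 - <<'E'
from h import *
c=manip.calibration('wrist'); s=manip.observe(); R=Ro.from_rotvec(s['orientation']).as_matrix()
print('cam axis',np.array(c['R'])[2].round(3)); print('cam in tool',R.T@(-np.array(c['R']).T@np.array(c['t'])-s['ee_pos']))
print('cam axis in tool',(R.T@np.array(c['R'])[2]).round(3))
plan([.52,.011,.22],-45)
E
```

```text
cam axis [ 0.268 -0.069 -0.961]
cam in tool [ 0.07858599 -0.00033292 -0.16991766]
cam axis in tool [-0.277  0.001  0.961]
t 0.15 pos [0.155  0.6053 0.2142] finger ang 75.63 toolz [-3.e-04 -8.e-04 -1.e+00] F [ 0.17 -1.03  0.69] w 0.0951 gf 0.0
shift cm [-50.1  -48.51  -0.54] norm 69.74
turn z (deg, do after shift): -59.37
```

Call:
{"fn": "carry_out", "kwargs": {
  "rows": [
    [-3.58,-3.46,0,0,0,0,0],
    [-3.58,-3.46,0,0,0,0,0],
    [-3.58,-3.46,0,0,0,0,0],
    [-3.58,-3.46,0,0,0,0,0],
    [-3.58,-3.46,0,0,0,0,0],
    [-3.58,-3.46,0,0,0,0,0],
    [-3.58,-3.46,0,0,0,0,0],
    [-3.58,-3.46,0,0,0,0,0],
    [-3.58,-3.46,0,0,0,0,0],
    [-3.58,-3.46,0,0,0,0,0],
    [-3.58,-3.46,0,0,0,0,0],
    [-3.58,-3.46,0,0,0,0,0],
    [-3.58,-3.46,0,0,0,0,0],
    [-3.58,-3.46,0,0,0,0,0],
    [0,0,0,0,0,8.5,0],
    [0,0,0,0,0,8.5,0],
    [0,0,0,0,0,8.5,0],
    [0,0,0,0,0,8.5,0],
    [0,0,0,0,0,8.5,0],
    [0,0,0,0,0,8.5,0]
  ]
}}

```text
t: 2.15
ee_pos: [0.5203, 0.0118, 0.2145]
orientation: [-1.704, -2.639, 0.0]
wrist_force: [-0.1, 0.5, -0.1]
grip_width: 0.095
gripper_force: 0.0
```

```bash
python3 - <<'E'
from h import *
plan([.479,-.243,.22],-45)
c,p,d=cap('wrist'); np.savez('w1.npz',p=p,d=d,**c); cv2.imwrite('pics/w1.png',p)
W=world(c,d); z=W[...,2]; print('d>0',(d>0).mean())
m=(np.hypot(W[...,0]-.561,W[...,1]-.011)<.09)
def top(lo,hi,r,n):
    k=m&(z>lo)&(z<hi)&(np.hypot(W[...,0]-.561,W[...,1]-.011)<r); P=W[k]; 
    if len(P)>5: print(n,len(P),'bbox c',((P.max(0)+P.min(0))/2).round(4),'size',np.ptp(P,axis=0).round(4),'mean',P.mean(0).round(4))
top(.08,.1,.03,'stud top'); top(.062,.068,.03,'shoulder'); top(.008,.016,.09,'plate')
k=m&(z>.008)&(z<.016); print(cv2.minAreaRect((W[k][:,:2]*1000).astype(np.float32)))
E
```

```text
t 2.15 pos [0.5203 0.0118 0.2145] finger ang 24.28 toolz [-4.e-04  1.e-04 -1.e+00] F [-0.06  0.46 -0.12] w 0.095 gf 0.0
shift cm [-21.53 -14.24  -0.56] norm 25.82
turn z (deg, do after shift): 69.28
d>0 0.9960225423177084
stud top 86 bbox c [0.5614 0.0099 0.0845] size [0.0129 0.0116 0.0091] mean [0.5611 0.0112 0.0844]
shoulder 159 bbox c [0.5618 0.0102 0.0637] size [0.0274 0.0273 0.0034] mean [0.5584 0.0141 0.0634]
plate 4113 bbox c [0.5612 0.0103 0.012 ] size [0.1361 0.1365 0.0078] mean [0.5589 0.0132 0.012 ]
((561.2050170898438, 10.179443359375), (98.85449981689453, 100.0112075805664), 40.20775604248047)
```

View pics/w1.png

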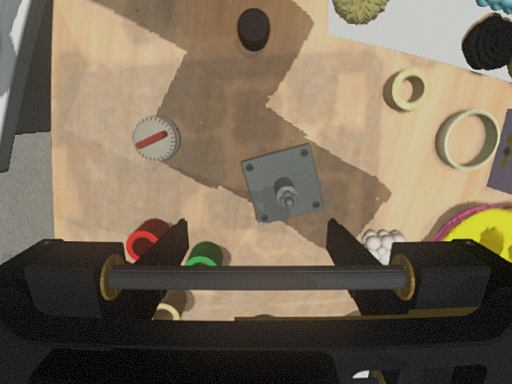

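The wrist view shows the stand at (285,190), the cap at (253,28) and the short roller at (407,90). The plate and shoulder both give the stand axis as (0.5613, 0.0102). Next is the roller.

Call:
{"fn": "carry_out", "kwargs": {
  "rows": [
    [-3.59,-2.37,0,0,0,0,50],
    [-3.59,-2.37,0,0,0,0,50],
    [-3.59,-2.37,0,0,0,0,50],
    [-3.59,-2.37,0,0,0,0,50],
    [-3.59,-2.37,0,0,0,0,50],
    [-3.58,-2.39,0,0,0,0,50],
    [0,0,0,0,0,8.5,50],
    [0,0,0,0,0,8.5,50],
    [0,0,0,0,0,8.5,50],
    [0,0,0,0,0,8.5,50],
    [0,0,0,0,0,8.5,50],
    [0,0,0,0,0,8.5,50],
    [0,0,0,0,0,8.5,50],
    [0,0,0,0,0,8.5,50],
    [0,0,0,0,0,1.3,50],
    [0,0,0,0,0,0,50]
  ]
}}

```text
t: 3.8
ee_pos: [0.4806, -0.2432, 0.2145]
orientation: [-2.896, -1.217, 0.0]
wrist_force: [-0.8, -0.0, -0.0]
grip_width: 0.0763
gripper_force: 0.0
```

```bash
cat >> h.py <<'E'
def obj(W,x0,lo,hi,r,n=''):
    k=(np.hypot(W[...,0]-x0[0],W[...,1]-x0[1])<r)&(W[...,2]>lo)&(W[...,2]<hi); P=W[k]
    print(n,len(P),'bbox c',((P.max(0)+P.min(0))/2).round(4),'size',np.ptp(P,axis=0).round(4),'mean',P.mean(0).round(4),'medz',np.median(P[:,2]).round(4))
    return cv2.minEnclosingCircle((P[:,:2]*1000).astype(np.float32))
E
python3 - <<'E'
from h import *
z=np.load('w1.npz'); print(obj(world(z,z['d']),(.442,.173),.042,.049,.04,'cap'))
c,p,d=cap('wrist'); cv2.imwrite('pics/w2.png',p)
W=world(c,d); print(obj(W,(.479,-.243),.045,.055,.035,'tall'))
plan([.479,-.243,.015],-45)
E
```

```text
cap 876 bbox c [0.4409 0.1715 0.0444] size [0.0364 0.0373 0.0047] mean [0.4413 0.1714 0.0438] medz 0.0438
((441.50860595703125, 171.32957458496094), 18.998287200927734)
tall 770 bbox c [ 0.4789 -0.2435  0.0485] size [0.0508 0.0513 0.0067] mean [ 0.4795 -0.2428  0.0496] medz 0.0498
((479.12677001953125, -243.5603485107422), 25.939910888671875)
t 3.85 pos [ 0.4807 -0.2432  0.2145] finger ang -44.39 toolz [-1.e-04  1.e-04 -1.e+00] F [ 0.04 -0.14 -0.14] w 0.0763 gf 0.0
shift cm [-0.1  -0.13 19.95] norm 19.96
turn z (deg, do after shift): 0.61
```

View pics/w2.png

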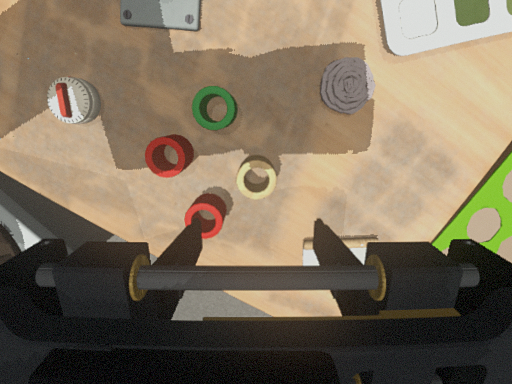

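The tall roller is at (256,177), clear between the finger paths; the red tube at (207,215) stays outside the left finger. Descending and gripping.

Call:
{"fn": "carry_out", "kwargs": {
  "rows": [
    [-0.1,-0.1,4.9,0,0,0,50],
    [0,0,4.9,0,0,0,50],
    [0,0,4.9,0,0,0,50],
    [0,0,3.3,0,0,0,50],
    [0,0,2.0,0,0,0,50],
    [0,0,0,0,0,0,50],
    [0,0,0,0,0,0,150],
    [0,0,0,0,0,0,255],
    [0,0,0,0,0,0,255],
    [0,0,0,0,0,0,255],
    [0,0,0,0,0,0,255],
    [0,0,0,0,0,0,255]
  ],
  "grip_force": 20
}}

```text
t: 5.05
ee_pos: [0.4797, -0.2435, 0.0156]
orientation: [2.898, 1.21, 0.002]
wrist_force: [-1.0, 0.8, 7.2]
grip_width: 0.0514
gripper_force: 20.0
```

```bash
python3 - <<'E'
from h import *
plan([.479,-.243,.125],-45)
E
```

```text
t 5.05 pos [ 0.4797 -0.2435  0.0156] finger ang -44.66 toolz [ 1.4e-03 -8.0e-04 -1.0e+00] F [-1.02  0.85  7.16] w 0.0514 gf 20.003099679015577
shift cm [-1.000e-02 -6.000e-02 -1.094e+01] norm 10.94
turn z (deg, do after shift): 0.34
```

Call:
{"fn": "carry_out", "kwargs": {
  "rows": [
    [0,0,-2,0,0,0,255],
    [0,0,-4.75,0,0,0,255],
    [0,0,-4.75,0,0,0,255],
    [2,-1,0,0,0,0,255],
    [4.2,-2.1,0,0,0,0,255],
    [4.2,-2.1,0,0,0,0,255],
    [4.2,-2.1,0,0,0,0,255],
    [4.2,-2.1,0,0,0,0,255],
    [3.5,-1.8,0,0,0,0,255],
    [1.4,-0.8,0,0,0,0,255],
    [0,0,0,0,0,0,255],
    [0,0,0,0,0,0,255]
  ]
}}

```text
t: 6.25
ee_pos: [0.5603, 0.0092, 0.1297]
orientation: [2.899, 1.211, -0.0]
wrist_force: [0.1, -0.4, -0.3]
grip_width: 0.0511
gripper_force: 20.0
```

```bash
python3 - <<'E'
from h import *
plan([.5613,.0102,.032],None)
c,p,d=cap('wrist'); cv2.imwrite('pics/w3.png',p); np.savez('w3.npz',p=p,d=d,**c)
W=world(c,d); s=manip.observe(); print(obj(W,s['ee_pos'],.158,.172,.028,'roller top'))
c,p,d=cap('scene'); W=world(c,d); print(obj(W,s['ee_pos'],.158,.175,.04,'roller top'))
cv2.imwrite('pics/s3.png',p)
E
```

```text
t 6.25 pos [0.5603 0.0092 0.1297] finger ang -44.64 toolz [-1.e-04 -1.e-04 -1.e+00] F [ 0.1  -0.42 -0.3 ] w 0.0511 gf 19.999309829436243
shift cm [0.15 0.   9.77] norm 9.77
roller top 2690 bbox c [0.5609 0.0095 0.1649] size [0.0505 0.0504 0.0138] mean [0.5669 0.0159 0.1635] medz 0.1636
((561.2830200195312, 9.751765251159668), 27.457979202270508)
roller top 311 bbox c [0.5587 0.0048 0.1665] size [0.0626 0.0591 0.017 ] mean [0.5559 0.0058 0.1647] medz 0.1647
((557.0620727539062, 5.458428382873535), 36.62831115722656)
```

View pics/w3.png

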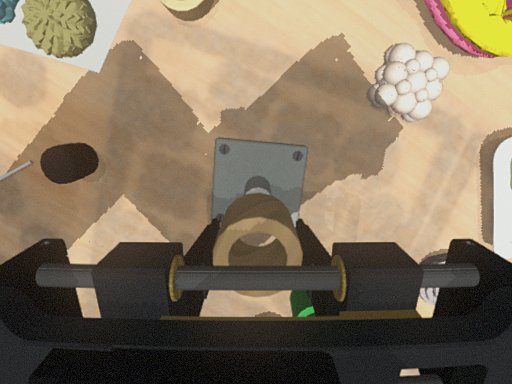

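The roller is held upright at (258,250), with the stand plate behind it. I'll fit its rim to get the axis offset.

```bash
python3 - <<'E'
from h import *
from scipy.optimize import least_squares
z=np.load('w3.npz'); W=world(z,z['d']); s=np.array([.5603,.0092])
k=(np.hypot(W[...,0]-s[0],W[...,1]-s[1])<.029)&(abs(W[...,2]-.1637)<.003); P=W[k][:,:2]-s
print(len(P))
a45=np.radians(-44.64); ty=np.array([np.cos(a45),np.sin(a45)]); tx=np.array([-ty[1],ty[0]])
q=np.c_[P@tx,P@ty]*1000; r_in=[]
hull=cv2.convexHull(q.astype(np.float32))[:,0]; h=hull[(hull[:,0]>3)]
f=least_squares(lambda c:np.hypot(h[:,0]-c[0],h[:,1]-c[1])-26,[0,0],loss='soft_l1'); print('outer fit tool xy mm',f.x,abs(f.fun).mean(),len(h),q.min(0),q.max(0))
E
```

```text
2458
outer fit tool xy mm [-0.3131141   0.11879313] 0.889322116445417 15 [-26.32133012 -27.10687991] [25.55536458 26.79693447]
```

Call:
{"fn": "carry_out", "kwargs": {
  "rows": [
    [0.17,-0.01,0,0,0,0,255],
    [0,0,2,0,0,0,255],
    [0,0,1.5,0,0,0,255],
    [0,0,1,0,0,0,255],
    [0,0,0.5,0,0,0,255],
    [0,0,0.5,0,0,0,255],
    [0,0,0.5,0,0,0,255],
    [0,0,0.5,0,0,0,255],
    [0,0,0,0,0,0,255]
  ]
}}

```text
t: 7.25
ee_pos: [0.5615, 0.011, 0.0642]
orientation: [-2.899, -1.211, 0.001]
wrist_force: [0.3, 0.7, -0.8]
grip_width: 0.051
gripper_force: 20.0
```

The roller is over the spindle with no contact force. Lowering the rest of the way.

Call:
{"fn": "carry_out", "kwargs": {
  "rows": [
    [0,0,0.8,0,0,0,255],
    [0,0,0.8,0,0,0,255],
    [0,0,0.8,0,0,0,255],
    [0,0,0.6,0,0,0,255],
    [0,0,0.4,0,0,0,255],
    [0,0,0.1,0,0,0,255],
    [0,0,0,0,0,0,255]
  ]
}}

```text
t: 7.95
ee_pos: [0.5617, 0.011, 0.0295]
orientation: [-2.899, -1.211, 0.0]
wrist_force: [0.2, 0.2, -1.0]
grip_width: 0.0514
gripper_force: 20.0
```

Call:
{"fn": "carry_out", "kwargs": {
  "rows": [
    [0,0,0.1,0,0,0,255],
    [0,0,0,0,0,0,150],
    [0,0,0,0,0,0,50],
    [0,0,0,0,0,0,50],
    [0,0,0,0,0,0,50],
    [0,0,0,0,0,0,50],
    [0,0,-2,0,0,0,50],
    [0,0,-4,0,0,0,50],
    [0,0,-4.5,0,0,0,50],
    [0,0,-4.5,0,0,0,50],
    [0,0,-2,0,0,0,50],
    [0,0,0,0,0,0,50]
  ]
}}

```text
t: 9.15
ee_pos: [0.5627, 0.0109, 0.2018]
orientation: [2.897, 1.21, 0.008]
wrist_force: [-0.2, 0.3, -0.7]
grip_width: 0.0767
gripper_force: 0.0
```

```bash
python3 - <<'E'
from h import *
plan([.4415,.1713,.2],None)
c,p,d=cap('wrist'); cv2.imwrite('pics/w4.png',p)
W=world(c,d); print(obj(W,(.5613,.0102),.057,.0625,.035,'roller top'))
print(obj(W,(.5613,.0102),.08,.095,.02,'stud'))
E
```

```text
t 9.15 pos [0.5627 0.0109 0.2018] finger ang -44.67 toolz [ 5.7e-03 -4.0e-04 -1.0e+00] F [-0.19  0.31 -0.7 ] w 0.0767 gf 0.0
shift cm [  2.89 -19.9    0.1 ] norm 20.11
roller top 775 bbox c [0.5616 0.0106 0.0598] size [0.0508 0.0503 0.0054] mean [0.5624 0.0112 0.0614] medz 0.0616
((561.4329833984375, 10.32581615447998), 25.872800827026367)
stud 96 bbox c [0.5618 0.009  0.0841] size [0.0137 0.0123 0.0082] mean [0.5619 0.0101 0.0845] medz 0.0849
((561.656005859375, 9.506901741027832), 7.980267524719238)
```

View pics/w4.png

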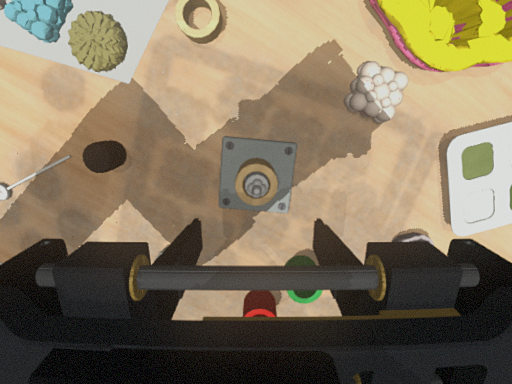

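The roller is seated over the spindle at (256,183), with its top at 61.6 mm against 62 mm expected, and it is centred. Moving to the cap.

Call:
{"fn": "carry_out", "kwargs": {
  "rows": [
    [0.3,-2,0,0,0,0,50],
    [0.6,-4.2,0,0,0,0,50],
    [0.6,-4.2,0,0,0,0,50],
    [0.6,-4.2,0,0,0,0,50],
    [0.6,-3.8,0,0,0,0,50],
    [0.2,-1.5,0,0,0,0,50],
    [0,0,0,0,0,0,50],
    [0,0,0,0,0,0,50]
  ]
}}

```text
t: 10.0
ee_pos: [0.4406, 0.1713, 0.1981]
orientation: [-2.899, -1.212, 0.001]
wrist_force: [0.5, -0.4, 0.5]
grip_width: 0.0765
gripper_force: 0.0
```

```bash
python3 - <<'E'
from h import *
plan([.4415,.1713,.010],None)
c,p,d=cap('wrist'); cv2.imwrite('pics/w5.png',p)
W=world(c,d); print(obj(W,(.4415,.1713),.041,.05,.03,'cap top'))
E
```

```text
t 10.0 pos [0.4406 0.1713 0.1981] finger ang -44.63 toolz [-6.e-04 -2.e-04 -1.e+00] F [ 0.5  -0.36  0.47] w 0.0765 gf 0.0
shift cm [ 0.07  0.07 18.81] norm 18.81
cap top 707 bbox c [0.4414 0.1714 0.0433] size [0.0374 0.0364 0.0046] mean [0.4418 0.1718 0.0438] medz 0.0439
((441.4072570800781, 171.29046630859375), 18.866987228393555)
```

Call:
{"fn": "carry_out", "kwargs": {
  "rows": [
    [0.07,0.07,4.9,0,0,0,50],
    [0,0,4.9,0,0,0,50],
    [0,0,4.9,0,0,0,50],
    [0,0,2.5,0,0,0,50],
    [0,0,1.6,0,0,0,50],
    [0,0,0,0,0,0,50],
    [0,0,0,0,0,0,150],
    [0,0,0,0,0,0,255],
    [0,0,0,0,0,0,255],
    [0,0,0,0,0,0,255],
    [0,0,0,0,0,0,255],
    [0,0,0,0,0,0,255],
    [0,0,0,0,0,0,255]
  ],
  "grip_force": 50
}}

```text
t: 11.35
ee_pos: [0.4417, 0.1716, 0.011]
orientation: [2.899, 1.211, 0.001]
wrist_force: [-0.3, -0.2, 5.6]
grip_width: 0.0375
gripper_force: 50.0
```

```bash
python3 - <<'E'
from h import *
plan([.5614,.0102,.12],None)
E
```

```text
t 11.35 pos [0.4417 0.1716 0.011 ] finger ang -44.66 toolz [ 7.e-04  2.e-04 -1.e+00] F [-0.31 -0.18  5.56] w 0.0375 gf 50.00175219029188
shift cm [ -3.06  19.86 -10.9 ] norm 22.86
```

Call:
{"fn": "carry_out", "kwargs": {
  "rows": [
    [0,0,-2,0,0,0,255],
    [0,0,-4.5,0,0,0,255],
    [0,0,-4.5,0,0,0,255],
    [0,0,-1,0,0,0,255],
    [-0.3,2,0,0,0,0,255],
    [-0.6,4,0,0,0,0,255],
    [-0.6,4,0,0,0,0,255],
    [-0.6,4,0,0,0,0,255],
    [-0.6,3.86,0,0,0,0,255],
    [-0.36,2,0,0,0,0,255],
    [0,0,0,0,0,0,255],
    [0,0,0,0,0,0,255],
    [0,0,0,0,0,0,255]
  ]
}}

```text
t: 12.65
ee_pos: [0.5603, 0.0112, 0.1304]
orientation: [-2.898, -1.212, 0.001]
wrist_force: [0.1, 0.2, -0.3]
grip_width: 0.0371
gripper_force: 50.0
```

```bash
python3 - <<'E'
from h import *
plan([.5614,.0102,.075],None)
c,p,d=cap('wrist'); cv2.imwrite('pics/w6.png',p)
W=world(c,d); s=manip.observe(); print(obj(W,s['ee_pos'],.158,.172,.022,'cap top'))
E
```

```text
t 12.65 pos [0.5603 0.0112 0.1304] finger ang -44.61 toolz [-1.e-03  3.e-04 -1.e+00] F [ 0.11  0.19 -0.29] w 0.0371 gf 49.999889647588134
shift cm [0.   0.15 5.54] norm 5.54
cap top 2424 bbox c [0.5617 0.0127 0.1649] size [0.0394 0.0391 0.0138] mean [0.5648 0.0157 0.1629] medz 0.163
((562.0906982421875, 12.865615844726562), 21.005565643310547)
```

View pics/w6.png

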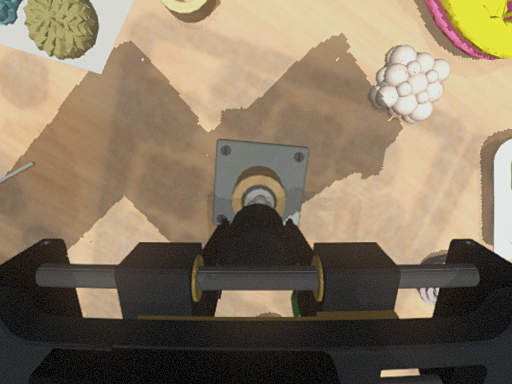

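The cap is held above the stand at (258,230) and the roller stays seated. Aligning and lowering over the stud tip.

Call:
{"fn": "carry_out", "kwargs": {
  "rows": [
    [0,0.14,0,0,0,0,255],
    [0,0,1.5,0,0,0,255],
    [0,0,1,0,0,0,255],
    [0,0,0.5,0,0,0,255],
    [0,0,0.3,0,0,0,255],
    [0,0,0.3,0,0,0,255],
    [0,0,0.2,0,0,0,255],
    [0,0,0,0,0,0,255]
  ],
  "grip_force": 60
}}

```text
t: 13.5
ee_pos: [0.5622, 0.0091, 0.0926]
orientation: [-2.899, -1.21, 0.0]
wrist_force: [-0.4, -0.2, -1.2]
grip_width: 0.0373
gripper_force: 60.0
```

Call:
{"fn": "carry_out", "kwargs": {
  "rows": [
    [0,-0.1,0,0,0,0,255],
    [0,0,0.2,0,0,0,255],
    [0,0,0.2,0,0,0,255],
    [0,0,0.1,0,0,0,255],
    [0,0,0.1,0,0,0,255],
    [0,0,0,0,0,0,255]
  ]
}}

```text
t: 14.1
ee_pos: [0.5619, 0.0099, 0.0874]
orientation: [2.899, 1.21, 0.002]
wrist_force: [-1.6, -0.0, 8.0]
grip_width: 0.0374
gripper_force: 60.0
```

It is on the beads at 8 N, as described. Pushing through the click.

Call:
{"fn": "carry_out", "kwargs": {
  "rows": [
    [0,0,0.15,0,0,0,255],
    [0,0,0.15,0,0,0,255],
    [0,0,0.15,0,0,0,255],
    [0,0,0.15,0,0,0,255],
    [0,0,0.1,0,0,0,255],
    [0,0,0,0,0,0,255]
  ]
}}

```text
t: 14.7
ee_pos: [0.5612, 0.0099, 0.0786]
orientation: [-2.898, -1.21, 0.002]
wrist_force: [1.6, 0.7, -13.0]
grip_width: 0.0374
gripper_force: 60.0
```

That is past the click, and the beads are pulling the cap down. Continuing to the shoulder.

Call:
{"fn": "carry_out", "kwargs": {
  "rows": [
    [0,0,0.15,0,0,0,255],
    [0,0,0.15,0,0,0,255],
    [0,0,0.1,0,0,0,255],
    [0,0,0.05,0,0,0,255],
    [0,0,0,0,0,0,255]
  ]
}}

```text
t: 15.2
ee_pos: [0.5616, 0.0098, 0.0753]
orientation: [2.899, 1.21, 0.001]
wrist_force: [-0.3, 0.0, -0.7]
grip_width: 0.0369
gripper_force: 60.0
```

Call:
{"fn": "carry_out", "kwargs": {
  "rows": [
    [0,0,0.1,0,0,0,255],
    [0,0,0.05,0,0,0,255],
    [0,0,0,0,0,0,255],
    [0,0,0,0,0,0,255]
  ]
}}

```text
t: 15.6
ee_pos: [0.5617, 0.0098, 0.0745]
orientation: [2.899, 1.21, 0.001]
wrist_force: [-2.1, 0.3, 8.5]
grip_width: 0.0369
gripper_force: 60.0
```

Home: TCP is at the predicted 74.5 mm with 8.5 N. I'll press slightly more, then verify that it holds.

Call:
{"fn": "carry_out", "kwargs": {
  "rows": [
    [0,0,0.03,0,0,0,255],
    [0,0,0,0,0,0,255],
    [0,0,0,0,0,0,255],
    [0,0,0,0,0,0,255],
    [0,0,0,0,0,0,255],
    [0,0,0,0,0,0,255],
    [0,0,0,0,0,0,255],
    [0,0,0,0,0,0,255]
  ]
}}

```text
t: 16.4
ee_pos: [0.5618, 0.0098, 0.0745]
orientation: [2.898, 1.211, 0.002]
wrist_force: [-4.3, 0.9, 12.5]
grip_width: 0.0373
gripper_force: 60.0
```

```bash
python3 - <<'E'
from h import *
for n in ('side','scene'):
    c,p,d=cap(n); W=world(c,d); cv2.imwrite(f'pics/{n}9.png',p)
    K=(np.hypot(W[...,0]-.5615,W[...,1]-.01)<.024)&(p.max(2)<60)&(W[...,2]>.05)&(W[...,2]<.12)
    print(n,K.sum(),np.percentile(W[K][:,2],[1,5,95]).round(4))
plan([.5614,.0102,.0745])
c,p,d=cap('side'); cv2.imwrite('pics/side9c.png',cv2.resize(p[140:280,190:330],(560,560),interpolation=cv2.INTER_CUBIC))
E
```

```text
side 292 [0.0654 0.0678 0.1138]
scene 348 [0.0668 0.0713 0.1107]
t 16.5 pos [0.5617 0.0098 0.0745] finger ang -44.67 toolz [ 1.2e-03 -1.0e-04 -1.0e+00] F [-3.26  0.37 11.98] w 0.0373 gf 60.00372708309442
shift cm [ 0.   -0.05 -0.  ] norm 0.05
```

View pics/side9c.png

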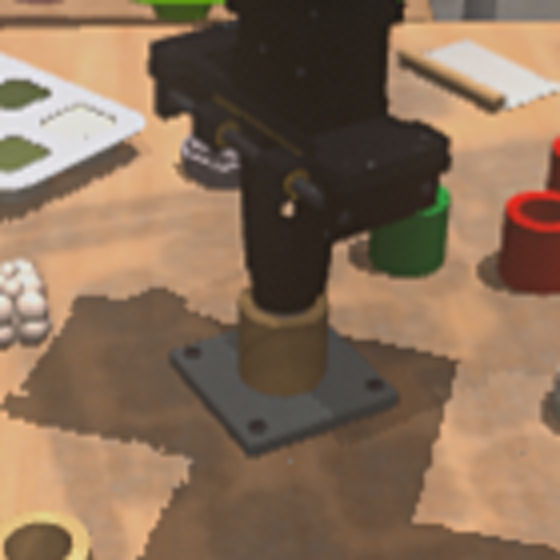

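The crop shows the cap sitting right on top of the seated roller, with no gap at (283,300). The push is steady at 12 N, so I'm handing in.

```bash
python3 -c "
from bench import manip; print(manip.close_job())"
```

```text
the job is handed in; nothing more can be done
None
```

The job is handed in at about 16.5 s: the tall roller is seated on the foot plate and let go, and the cap is through the click and home on the shoulder, still gripped at 60 N and pushed down with about 12 N. No verdict came back.

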